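# Find the index notch in a guide rail with the stop pin

### The job

Take the red-handled stop pin out of its grey parking block, put its T-shaped foot down through the open window at the red-marked end of the guide rail and slide it along inside the slot, bearing down lightly, until it drops into the index notch hidden under the lips of the slot. Stop there, leave the pin standing upright and fully home in the notch, and let go. Feel your way: keep every push on the rail under about 20 N, touching down no faster than 10 mm/s, and leave the vial, the lens and the chip tray where they are.

Things in the scene. Friction and masses are not known exactly. Their poses are not given: they have to be found in the camera images.
- stop_pin: Loose upright pin, 0.1 to 0.17 kg, 82 mm high. Origin: centre of the underside of its foot; z up the pin. Steel foot 34 (x) x 12 (y) x 6 (z) mm, shank 7 x 9 mm, flat-sided red handle 34 (x) x 16 (y) mm from z = 38 to 82 mm: grip it across its 16 mm (along y), which is also its direction of travel in the rail. Same both ways round.
- rail: Aluminium guide rail, 60 (x) x 320 (y) x 39 (z) mm, fixed to the table, hard: a touchdown at 25 mm/s already peaks near 40 N. Origin: centre of its underside; y along it, red-marked end at +y. A slot 11 mm wide runs in its top along x = 0 from y = +95 mm (window) to -90 mm. Under its lips (lowest at z = 27 mm) the pin's foot slides in a 40 mm wide tunnel on two level ledges.
- rail_window (a point): Centre of the open window at the red-marked end of the rail, 40 (x) x 40 (y) mm, at ledge height: rail x = 0, y = +115, z = 17 mm. A foot let down through the window rests here (pin origin at z = 17 mm in the rail), level with the ledges in the tunnel; the pin can be lifted out only here. Axes as the rail's.
- rail_middle (a point): Middle of the slot at ledge height: rail x = 0, y = 0, z = 17 mm. Within 48 mm of here along the rail's y (different each time, hidden from view) both ledges are cut by the one index notch, 17 mm long in y, 9 mm deep: a pin home in it has its origin at z = 8 mm in the rail. Axes as the rail's.
- pin_block: Fixed grey parking block, 60 (x) x 40 (y) x 20 (z) mm. Origin: centre of its underside. A pocket 40 x 18 mm, floor at z = 8 mm, holds the foot of the pin, whose x lies along the block's x.
- vial: Bystander: small clear vial with a black cap, 24 x 23 x 48 mm, standing. Origin: centre of its underside.
- objective: Bystander: black auxiliary objective lens, 52 x 52 x 34 mm, standing. Origin: centre of its underside.
- chip_tray: Bystander: flat black chip tray with a grid, 51 x 51 x 8 mm. Origin: centre of its underside.

How it is judged (in metres and radians):
On the way:
1. the pin's foot is in the rail, on the ledges and wholly under the lips of the slot, not yet in the notch (z of stop_pin in the frame of rail between 0.0145 and 0.022 m and y of stop_pin in the frame of rail between 0.05 and 0.089 m and x of stop_pin in the frame of rail between -0.006 and 0.006 m), for 0.1 s.
At the end, for the whole second after the job is handed in: The pin stands at rest in the rail's index notch: its foot within 2 mm of the notch floor (pin origin below z = 10 mm of the rail, between y = -55 and +55 mm and within 6 mm of the slot's middle), upright within 0.12 rad, and vial, lens and chip tray within 20 mm of where they stood (z of stop_pin in the frame of rail between 0.005 and 0.01 m and y of stop_pin in the frame of rail between -0.055 and 0.055 m and x of stop_pin in the frame of rail between -0.006 and 0.006 m and angle between stop_pin's own z axis and vertical below 0.12 rad and linear speed of stop_pin below 0.01 m/s and distance of each of vial, objective, chip_tray from where it was at the start of the episode below 0.02 m); the robot touches nothing.
It fails at once if the pin is pushed or pressed against the rail with more than 40 N (contact force between stop_pin and rail above 40 N).
It fails at once if the fingers press on the rail with more than 40 N (contact force between the fingers and rail above 40 N).
It fails at once if a bystander is moved by more than 20 mm (distance of any of vial, objective, chip_tray from where it was at the start of the episode above 0.02 m).
It also fails if it takes over 72 s, if anything falls off the work surface, if the arm or the gripper's body presses on something with over 40 N, if the wrist force passes 120 N, or if a joint passes its speed limit or range.

### The arm

A 6-joint arm with a two-finger parallel gripper is mounted at the origin on a cart in front of the work surface, level with it; the furniture and walls round the work are solid. World frame = base frame: x ahead of the robot, y to its left, z up, the work surface at z = 0. Lengths are in mm, angles in degrees, forces in N, time in s.
With the tool pointing down it reaches from about 300 to 1000 mm from the base axis. Payload 5.1 kg.
Tool frame: the origin (TCP) lies on the mounting face of the last link; the fingertips stand 190 mm ahead of it and the grasp point (between the pads) lies 171 mm ahead of it; z points along the fingers, y is the line along which they close (so a half turn about z gives the same grasp; the last joint's range is limited). The gripper opens to 95 mm and grips with 3 to 60 N. Pads are 20 mm wide; open, the fingers measure 119 mm over their backs; the gripper's body (75 mm by 180 mm) begins 59 mm behind the grasp point.
Start: joints at [-77.67, 7.093, 94.555, -0, 78.352, -4.733], TCP at [190.689, -621.389, 404.756] pointing down, gripper open.
Joint ranges: [-149.61, 149.61], [-58.7, 133.49], [1.44, 155.28], [-77.14, 257.14], [18.33, 153.61], [-166.67, 166.67]. Speed limits (degrees/s): [147.25, 147.25, 180, 180, 180, 180].

### API

Orientations are given as a 3x3 rotation matrix whose columns are the frame's x, y, z axes.
In Python, from station import goto, move_l, move_joints, gripper_to, hold, solve_ik, capture, get_calibration, MotionError, close_job, search_frame, read_clock, read_joint_positions, read_joint_velocities, read_joint_torque, read_tool_pos, read_orientation, read_contact_force, read_wrist_torque, read_width, read_grasp_force gives the robot as it stands. Calls block until the motion is done:
- goto(position, orientation): joint-space move of the TCP to a pose.
- move_l(position, rot=None, speed=150, stop_force=None): straight line of the TCP; rot=None keeps the orientation; speed is the mean speed in mm/s. With stop_force (N) it stops when the force on the tool has changed by that much, and returns True; else False.
- move_joints(angles): joint-space move.
- gripper_to(opening): finger opening in mm; the grip force is fixed at half the most; returns when the fingers have stopped.
- hold(seconds).
- solve_ik(position, orientation): joint angles nearest the present ones, or None.
- capture(name): name is "scene" or "top" or "wrist"; returns (picture, depth): 384x512x3 uint8, red, green, blue; 384x512 float32, mm along the optical axis (not along the pixel's ray), 0 where there is no reading.
- get_calibration(name): a dict with "fx", "fy", "cx", "cy" (pixels), "R" (3x3) and "t" (3): a world point X has camera coordinates R X + t. Camera axes: x right, y down, z forward; pixel columns grow to the right and rows downward; lengths in mm; the calibration is good to about 2 mm. A picture is of the moment at which its call begins: read the wrist's pose just before it. get_calibration takes no time and is no camera call; for the wrist camera it gives the pose at the moment of the call.
A pose or a line that the arm cannot do raises MotionError and nothing moves.
- close_job(): hands the job in; it is judged then, once.
Trained networks look in the newest picture that a camera, given by its name, has taken for a name from the list of things; names that differ only in an ending like _2 or _b are one class to them, and where a whole thing is asked for, a point or a joint stands for the part that bears it (a point fixed in the world has none). Each returns a list of dicts, best first, with "conf" (0 to 1); they miss things now and then, are a little off and sometimes report something else, mostly with a low value. They report only what shows in the picture. A call takes as long as a camera call.
- search_frame(camera, name): "xy" ([column, row] in pixels, amid what is visible of it).
Readings, each from a call of its own:
- read_clock(): time.
- read_joint_positions(): joint angles.
- read_joint_velocities(): joint speeds.
- read_joint_torque(): joint torques, N m.
- read_tool_pos(): TCP position.
- read_orientation(): TCP orientation.
- read_contact_force(): force on the tool from outside, world axes, zero at the start.
- read_wrist_torque(): the same for the moment, N m.
- read_width(): finger opening in mm.
- read_grasp_force(): force on a finger pad.
Only numpy, scipy, OpenCV 4.12 (cv2) and the standard library are available. Lean on these libraries where they do the work, as an engineer would, in place of code of your own. Each camera call takes 0.05 s, during which the arm holds its last target. There are 200 camera calls.

## Working session

There is one attempt and no reset: what is moved stays moved. The work goes in short steps, each a Python script; the robot and the scene stay as the last script left them, time stands still between calls to the robot, and variables do not carry over. Pictures are saved under pics/ and viewed, at most 10 in all, crops included, and the job is handed in when it is done.

```bash
mkdir -p pics; ls
python3 - <<'E'
from station import *
import cv2,numpy as np
ims=[]
for c in("scene","top"):
    p,d=capture(c); np.savez(f"{c}0.npz",p=p,d=d); cv2.imwrite(f"pics/{c}0.png",p[:,:,::-1])
    k=get_calibration(c); print(c,k['fx'],k['cx'],k['cy'],np.round(k['R'],3).tolist(),np.round(k['t'],1))
    for n in("stop_pin","rail","pin_block","vial","objective","chip_tray"):
        print(n,[(np.round(h['xy']).tolist(),round(h['conf'],2)) for h in search_frame(c,n)[:2]])
print(read_clock())
E
```

```text
pics
scene 483.176050828317 252.78427843858418 199.86469940682375 [[-0.531, -0.848, -0.0], [-0.337, 0.211, -0.917], [0.778, -0.487, -0.398]] [285.8 222.3 947.3]
stop_pin [([205.0, 226.0], 0.5)]
rail [([239.0, 207.0], 0.69)]
pin_block [([206.0, 243.0], 0.63)]
vial [([298.0, 211.0], 0.62), ([235.0, 206.0], 0.55)]
objective [([119.0, 220.0], 0.71)]
chip_tray [([242.0, 205.0], 0.47)]
top 377.5508136687071 257.52008461520575 191.62528038565492 [[-0.022, -1.0, 0.017], [-0.986, 0.019, -0.163], [0.163, -0.02, -0.986]] [9.000e-01 5.710e+02 9.938e+02]
stop_pin [([243.0, 196.0], 0.54)]
rail []
pin_block [([189.0, 241.0], 0.67)]
vial [([289.0, 241.0], 0.39)]
objective [([138.0, 157.0], 0.59)]
chip_tray [([364.0, 173.0], 0.62)]
0.7
```

View pics/top0.png

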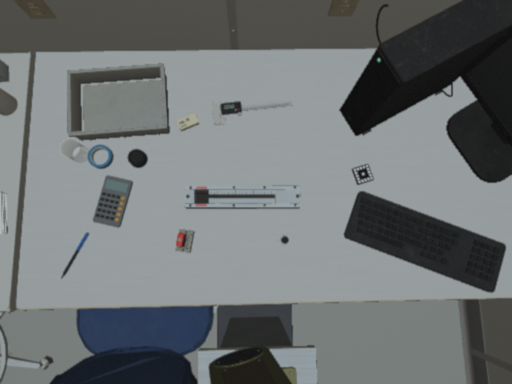

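View pics/scene0.png

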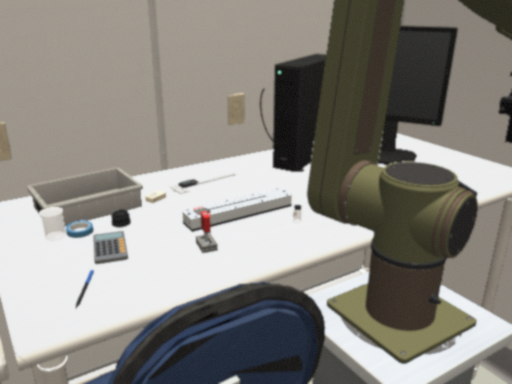

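The top view shows the rail spanning columns 186–300, rows 185–209, with the window and red marks at (201,196). The red pin is at (181,240) on its block at (186,241). The vial is at (285,240), the lens at (138,158) and the tray at (363,174). Next I localise roughly and plan the wrist views.

```bash
cat > h.py <<'E'
from station import *
import cv2,numpy as np
def ray(k,uv):
    d=k['R'].T@np.array([(uv[0]-k['cx'])/k['fx'],(uv[1]-k['cy'])/k['fy'],1.]); return -k['R'].T@k['t'],d
def atz(k,uv,z):
    o,d=ray(k,uv); return o+d*(z-o[2])/d[2]
def cloud(k,dep):
    v,u=np.mgrid[:dep.shape[0],:dep.shape[1]]
    c=np.stack([(u-k['cx'])/k['fx']*dep,(v-k['cy'])/k['fy']*dep,dep],-1)
    return (c-k['t'])@k['R']
def down(yaw): # tool z down, tool y at 'yaw' deg in world
    a=np.radians(yaw); y=np.array([np.cos(a),np.sin(a),0]); z=np.array([0,0,-1.]); return np.c_[np.cross(y,z),y,z]
def snap(name,f):
    k=get_calibration(name); p,d=capture(name); k=get_calibration(name) if k is None else k
    np.savez(f+".npz",p=p,d=d,**{a:k[a] for a in k}); cv2.imwrite(f"pics/{f}.png",p[:,:,::-1]); return k,p,d
E
python3 - <<'E'
from h import *
k=get_calibration("top"); z=np.load("top0.npz"); P=cloud(k,z['d'].astype(float))
for n,uv,h in(("railL",(186,197),39),("railR",(300,197),39),("win",(201,196),39),("pin",(181,240),82),("block",(186,241),20),("vial",(285,240),48),("obj",(138,158),34),("tray",(363,174),8)):
    print(n,np.round(atz(k,uv,h)),"depth",np.round(P[uv[1],uv[0]]))
print(read_orientation().round(3).tolist())
kw=get_calibration("wrist"); R=read_orientation(); print("cam in tool",np.round(R.T@(-kw['R'].T@kw['t']-read_tool_pos())), "axes",np.round(R.T@kw['R'].T,2).tolist(),kw['fx'],kw['cx'],kw['cy'])
E
```

```text
railL [561. 187.  39.] depth [561. 187.  40.]
railR [ 555. -128.   39.] depth [ 560. -133.    2.]
win [563. 146.  39.] depth [568. 150.   8.]
pin [442. 192.  82.] depth [441. 191.  87.]
block [441. 189.  20.] depth [441. 190.  13.]
vial [437. -82.  48.] depth [437. -82.  46.]
obj [675. 324.  34.] depth [676. 324.  32.]
tray [ 623. -318.    8.] depth [ 624. -319.    7.]
[[0.956, 0.293, 0.0], [0.293, -0.956, -0.0], [0.0, 0.0, -1.0]]
cam in tool [72.  0. 18.] axes [[0.0, -0.96, -0.26], [1.0, 0.0, 0.0], [-0.0, -0.26, 0.96]] 326.50896545295154 261.32562530516356 191.93979549512179
```

```bash
python3 - <<'E'
from h import *
print(read_clock())
try: goto([525,100,380],down(-90))
except MotionError as e: print(e)
print(read_clock(),read_joint_positions())
snap("wrist","w1")
for n in("stop_pin","pin_block","rail","rail_window","rail_middle"): print(n,[(np.round(h['xy']).tolist(),round(h['conf'],2)) for h in search_frame("wrist",n)[:2]])
move_l([485,150,310],speed=250); snap("wrist","w2"); print(read_clock())
for n in("stop_pin","pin_block","rail","rail_window"): print(n,[(np.round(h['xy']).tolist(),round(h['conf'],2)) for h in search_frame("wrist",n)[:2]])
E
python3 -c "
import cv2;
for n in('w1','w2'):cv2.imwrite(f'pics/{n}b.png',cv2.resize(cv2.imread(f'pics/{n}.png'),(800,600),interpolation=cv2.INTER_CUBIC))"
```

```text
0.7
3.5 [ 4.96876457e+00 -6.66244856e+00  1.10758356e+02 -7.89803351e-03
  7.58966633e+01  9.50250803e+01]
stop_pin [([182.0, 242.0], 0.65)]
pin_block [([187.0, 234.0], 0.87)]
rail [([334.0, 140.0], 0.91)]
rail_window [([330.0, 141.0], 0.6)]
rail_middle [([334.0, 142.0], 0.96)]
4.3833
stop_pin [([208.0, 246.0], 0.87), ([222.0, 224.0], 0.27)]
pin_block [([223.0, 221.0], 0.59)]
rail [([362.0, 94.0], 0.69)]
rail_window [([356.0, 98.0], 0.82)]
```

View pics/w1b.png

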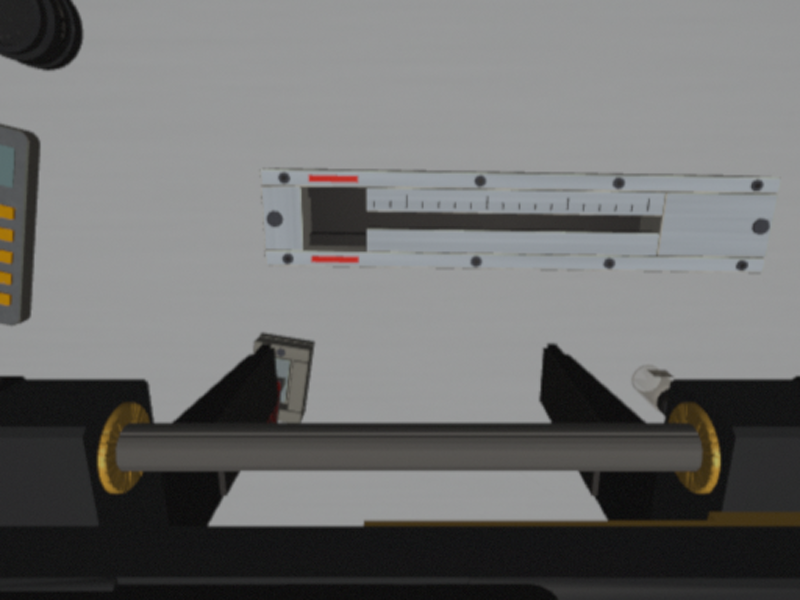

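View pics/w2b.png

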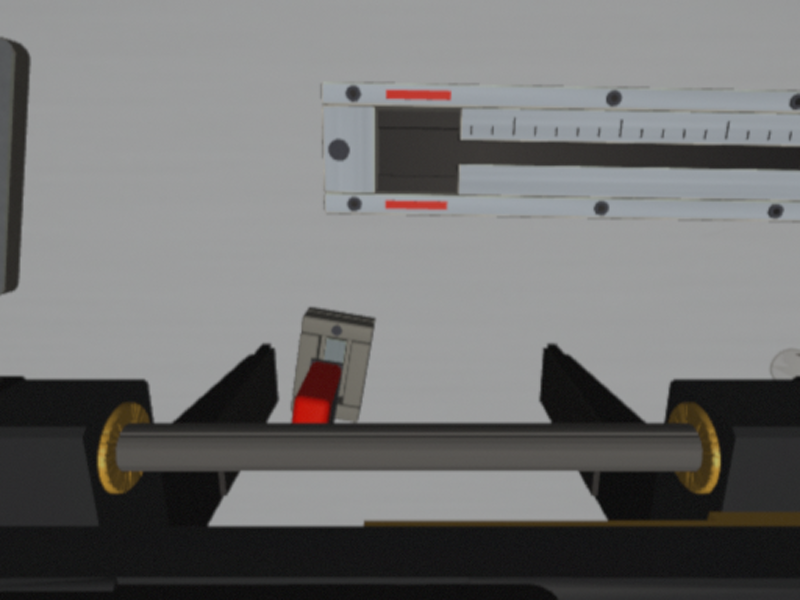

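w1 and w2 (800×600 scale) show the rail with its window corners at about (375–460, 108–192) in w2, red marks at (418,95) and (416,205), and the lips to the right. The block at (335,365) is turned by about 10°. The pin (315,400) is partly hidden by the gripper, so I move back for two clear views of it and meanwhile fit the rail.

```bash
cat >> h.py <<'E'
def load(f):
    z=np.load(f+".npz"); return {a:z[a] for a in z.files},z['p'],z['d'].astype(float)
def tri(obs):
    A=0;b=0
    for k,uv in obs:
        o,d=ray(k,uv); d/=np.linalg.norm(d); M=np.eye(3)-np.outer(d,d); A=A+M; b=b+M@o
    return np.linalg.solve(A,b)
def redblobs(p,lo=40,box=None):
    r=p.astype(int); m=((r[:,:,0]>r[:,:,1]*2)&(r[:,:,0]>r[:,:,2]*2)&(r[:,:,0]>70)).astype(np.uint8)
    n,l,s,c=cv2.connectedComponentsWithStats(m); return [(c[i].round(1),s[i].tolist()) for i in range(1,n) if s[i,4]>lo],l
def rect(P,m):
    q=P[m][:,:2].astype(np.float32); (c,s,a)=cv2.minAreaRect(q); return np.round(c,1),np.round(s,1),round(a,2),m.sum()
E
python3 - <<'E'
from h import *
move_l([380,190,320],speed=250); snap("wrist","w3"); move_l([380,130,360],speed=250); snap("wrist","w4"); print(read_clock())
for f in("w1","w2","w3","w4"):
    k,p,d=load(f); P=cloud(k,d); P[d==0]=np.nan
    reg=(abs(P[:,:,0]-558)<60)&(P[:,:,1]>-150)&(P[:,:,1]<210)
    m=reg&(P[:,:,2]>33)&(P[:,:,2]<46)
    print(f,"rail",rect(P,m) if m.sum()>50 else m.sum(), np.nanmedian(P[m][:,2]) if m.any() else 0)
    g=(abs(P[:,:,0]-441)<45)&(abs(P[:,:,1]-190)<45)
    for lo,hi in((15,26),(76,90)):
        m=g&(P[:,:,2]>lo)&(P[:,:,2]<hi)
        if m.sum()>30: print(lo,rect(P,m),np.nanmedian(P[m][:,2]))
    print(redblobs(p)[0])
E
python3 -c "
import cv2;
for n in('w3',):cv2.imwrite(f'pics/{n}b.png',cv2.resize(cv2.imread(f'pics/{n}.png'),(800,600),interpolation=cv2.INTER_CUBIC))"
```

```text
5.725
w1 rail (array([561.5,  30.3]), array([320.5,  60.1]), 89.11, np.int64(16444)) 40.686309672357964
15 (array([443.7, 193.5]), array([39.9, 60.2]), 80.08, np.int64(866)) 21.291722833960137
[(array([213., 114.]), [198, 113, 31, 3, 93]), (array([213.5, 165.6]), [200, 164, 29, 4, 101])]
w2 rail (array([562.2,  74.2]), array([232.6,  60.2]), 89.1, np.int64(19399)) 40.741056053282996
15 (array([443.5, 194. ]), array([40.1, 60.7]), 79.91, np.int64(1767)) 21.461472200361573
76 (array([452.8, 192.1]), array([16.7, 15.6]), 79.29, np.int64(275)) 84.17684845365972
[(array([266.4,  60.2]), [247, 58, 41, 6, 191]), (array([266.4, 130.7]), [247, 129, 39, 5, 163]), (array([202. , 252.6]), [187, 232, 31, 40, 842])]
w3 rail 0 0
15 (array([443.2, 194.1]), array([40.1, 60.2]), 80.13, np.int64(2069)) 21.67465376321104
76 (array([443.1, 194.1]), array([16.8, 34. ]), 79.94, np.int64(130)) 89.1467114577404
[(array([254.2, 119.7]), [239, 93, 31, 55, 1065])]
w4 rail (array([533.4,  53.5]), array([274.3,   6.6]), 89.68, np.int64(2716)) 40.274121778716456
15 (array([443.2, 193.7]), array([39.7, 60.1]), 79.94, np.int64(1442)) 21.528455249965944
76 (array([443.1, 193.7]), array([16.6, 34.2]), 79.62, np.int64(275)) 86.04203391591822
[(array([176.9, 117.1]), [164, 95, 33, 47, 863])]
```

View pics/w3b.png

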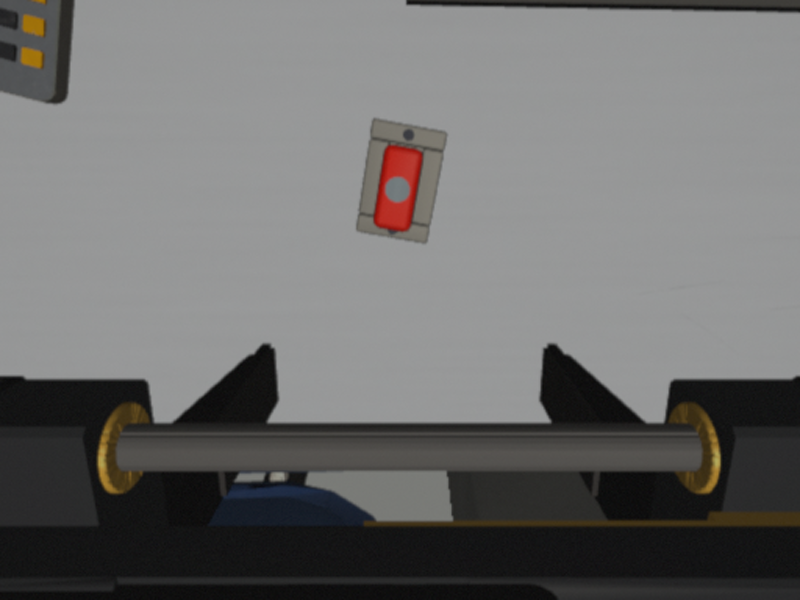

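The block and pin are clear in w3: the red handle's top is centred near (397,189), along the block axis. The sizes match the text (34×16.7, 60×40, 320×60), with depth heights about 1.5 mm high. I now check the slot and window centre lines and the handle height before grasping.

Run:
```python
from h import *
C=np.array([561.6,30.3]); a=np.radians(89.1); Y=np.array([np.cos(a),np.sin(a)]); X=np.array([Y[1],-Y[0]])
mid=[]
for f in("w1","w2"):
    k,p,d=load(f); P=cloud(k,d); b,_=redblobs(p); b=[c for c,s in b if s[1]<170]
    W=[atz(k,c,39)[:2] for c in b[:2]]; mid.append(b[:2])
    print(f,"marks in rail",[np.round([(w-C)@X,(w-C)@Y],1) for w in W])
    # image-based slot edges at lip top plane: resample top-down grey at z=39
    gx=np.arange(-32,32.01,.25); gy=np.arange(-20,165,.5)
    G=np.array([[*(C+x*X+y*Y),39.] for y in gy for x in gx]); c=G@k['R'].T+k['t']
    u=(c[:,0]/c[:,2]*k['fx']+k['cx']).reshape(len(gy),-1).astype(np.float32); v=(c[:,1]/c[:,2]*k['fy']+k['cy']).reshape(len(gy),-1).astype(np.float32)
    I=cv2.remap(cv2.cvtColor(p,cv2.COLOR_RGB2GRAY),u,v,cv2.INTER_LINEAR)
    for y0,y1 in((-15,15),(30,60),(60,90),(100,130)):
        pr=I[(gy>=y0)&(gy<=y1)].astype(float).mean(0); g=np.gradient(cv2.GaussianBlur(pr[None],(0,0),3)[0]); n=slice(4,-4)
        w=abs(gx)<(12 if y0<95 else 25)
        print(y0,"x edges",gx[w][np.argmin(g[w])],gx[w][np.argmax(g[w])])
    pr=I[:,abs(gx-13)<4].astype(float).mean(1); g=np.gradient(cv2.GaussianBlur(pr[None],(0,0),2)[0])
    w=gy>80; w2=w&(gy<110); w3=gy>120; print("window y edges",gy[w2][np.argmax(-g[w2])],gy[w3&(gy<150)][np.argmax(g[w3&(gy<150)])])
print("tri marks",[np.round(tri([(load("w1")[0],mid[0][i]),(load("w2")[0],mid[1][i])]),1) for i in(0,1)])
obs=[]
for f in("w3","w4"):
    k,p,d=load(f); b,l=redblobs(p); x,y,w,h,_=b[0][1]
    g=p[y:y+h,x:x+w].astype(int); m=(l[y:y+h,x:x+w]==0).astype(np.uint8)&(abs(g[:,:,0]-g[:,:,1])<40).astype(np.uint8)
    n,ll,s,c=cv2.connectedComponentsWithStats(m); mm=min(range(1,n),key=lambda i:np.linalg.norm(c[i]-[w/2,h*.45]) if s[i,4]>8 else 1e9)
    obs.append((k,c[mm]+[x,y])); print(f,s[mm],c[mm]+[x,y])
print("disc",tri(obs).round(1))
```

```text
w1 marks in rail [array([ 24.4, 115.4]), array([-25.9, 116.1])]
-15 x edges -6.0 5.0
30 x edges -5.75 5.0
60 x edges -6.0 4.75
100 x edges -20.75 19.5
window y edges 95.5 135.5
w2 marks in rail [array([ 24.8, 116. ]), array([-25.6, 115. ])]
-15 x edges -5.75 5.0
30 x edges -6.0 5.0
60 x edges -6.0 5.0
100 x edges -20.5 19.75
window y edges 95.5 135.5
tri marks [array([588.1, 145.7,  38.2]), array([538.5, 145.8,  44.9])]
w3 [  8  21  15  15 185] [253.92972973 120.84864865]
w4 [  4  18  13  12 131] [173.95419847 118.38167939]
disc [442.9 194.2  91.9]
```

Slot edges at -5.9 and 5.0 put the centre line at x = -0.5, and the window's y edges 95.5–135.5 fix the rail origin at (561.1, 30.8). The handle top triangulates at 92 mm against 90 expected. Everything fits, so I grasp.

Run:
```python
from h import *
R=down(-100); q=np.array([443.1,194.0])
goto([*q,330],R); print(read_clock())
print(move_l([*q,260],speed=120), move_l([*q,241],speed=30,stop_force=8))
print(read_tool_pos(),read_contact_force().round(1))
gripper_to(10); print(read_width(),read_grasp_force(),read_tool_pos().round(2),read_contact_force().round(1),read_clock())
move_l([*q,246],speed=15); print(read_contact_force().round(1)); 
move_l([*q,320],speed=120); hold(.3); print(read_width(),read_contact_force().round(2),read_wrist_torque().round(2),read_clock())
```

```text
6.1917
False False
[443.14562732 194.03107242 240.96951269] [-0.4 -0.4 -0. ]
15.937287357055858 30.00001072883606 [443.1  194.01 240.98] [-0.7  0.3 -0.3] 8.9167
[ 0.8  0.4 -1. ]
16.205282798842113 [ 0.   -0.1  -0.94] [ 0.01  0.04 -0.02] 10.4667
```

```bash
cat >> h.py <<'E'
C=np.array([561.1,30.8]); _a=np.radians(89.1); Y=np.array([np.cos(_a),np.sin(_a)]); X=np.array([Y[1],-Y[0]])
RR=down(-90.9)
def rp(y,z,x=0): return [*(C+x*X+y*Y),z+233]   # pin origin (rail frame) -> TCP
def st(s=""):
    t=read_tool_pos(); d=t[:2]-C; print(s,"rail x,y,z",np.round([d@X,d@Y,t[2]-233],2),"F",read_contact_force().round(2),"t",round(read_clock(),2))
E
python3 - <<'E'
from h import *
goto(rp(115,75),RR); st()
move_l(rp(115,46),speed=80); st()
hit=move_l(rp(115,22),speed=9,stop_force=4); st(hit)
p,d=capture("scene"); cv2.imwrite("pics/s2.png",cv2.resize(p[120:300,120:340,::-1],(800,654))[:600])
if not hit: hit=move_l(rp(115,13),speed=6,stop_force=3); st(hit); hold(.2); st()
E
```

```text
rail x,y,z [  0.3  114.65  74.27] F [-0.31  0.35 -2.58] t 11.05
 rail x,y,z [ -0.47 115.2   45.28] F [-0.06 -0.67 -0.44] t 11.57
False rail x,y,z [1.0000e-02 1.1501e+02 2.2030e+01] F [-1.32 -0.46 -1.85] t 14.38
True rail x,y,z [1.000e-02 1.150e+02 1.696e+01] F [-0.44  0.18  4.88] t 15.33
 rail x,y,z [  0.   114.99  16.99] F [-0.79  0.57  5.35] t 15.53
```

Touchdown came at z = 17.0 with about 6 N, which is the ledge height. I slide under the lips and watch the forces.

Run:
```python
from h import *
print(move_l(rp(115,17.3),speed=5)); st()
h=move_l(rp(88,17.3),speed=15,stop_force=6); st(h)
if not h:
    hold(.15); h=move_l(rp(56,17.3),speed=20,stop_force=6); st(h); hold(.15)
    print(read_wrist_torque().round(2))
    h=move_l(rp(56,15.5),speed=4,stop_force=2.5); st(h); hold(.1); st(); print(read_tool_pos())
```

```text
False
 rail x,y,z [-6.0000e-02  1.1498e+02  1.7000e+01] F [ 0.13 -0.12  0.5 ] t 16.07
False rail x,y,z [-0.   88.06 17.31] F [ 0.11 -0.37 -1.21] t 18.02
False rail x,y,z [-1.000e-02  5.608e+01  1.727e+01] F [-0.39 -0.23 -1.53] t 19.92
[ 0.01  0.03 -0.02]
True rail x,y,z [4.000e-02 5.603e+01 1.701e+01] F [-0.36 -0.24  4.83] t 20.33
 rail x,y,z [2.000e-02 5.605e+01 1.697e+01] F [-0.62 -0.82  6.04] t 20.43
[562.00056054  86.84420635 249.97166278]
```

```bash
cat > slide.py <<'E'
from h import *
def fz(n=4):
    v=[]
    for _ in range(n): v.append(read_contact_force()[2]); hold(.02)
    return np.mean(v)
def run(y0,y1,zc,step=2.,log=True):
    y=y0; hist=[]
    while y>y1:
        y-=step
        j=move_l(rp(y,zc),speed=15,stop_force=12); f=fz(); hist.append((round(y,1),round(zc,2),round(f,1)))
        if j: print("JAM",read_contact_force()); break
        if f>9: zc+=.08
        elif f>6: zc+=.04
        elif f<2:
            hit=move_l(rp(y,zc-1.5),speed=5,stop_force=3); z=read_tool_pos()[2]-233
            if not hit and z<16: print("NOTCH",y,z,fz()); break
            zc=z-.0; hist.append(("probe",round(z,2)))
        if read_clock()>58: print("TIME"); break
    print(hist[-30:]); st(); return y,zc
E
python3 - <<'E'
from slide import *
run(56,46,16.95)
E
```

```text
[(54.0, 16.95, np.float64(2.9)), (52.0, 16.95, np.float64(3.0)), (50.0, 16.95, np.float64(3.2)), (48.0, 16.95, np.float64(3.1)), (46.0, 16.95, np.float64(4.1))]
 rail x,y,z [3.000e-02 4.592e+01 1.701e+01] F [-0.78  2.02  3.63] t 22.22
```

Steady light bearing of about 3–4 N. I continue the search.

Run:
```python
from slide import *
run(46,-50,16.95)
```

```text
NOTCH -36.0 15.044375164559199 -2.274065322747229
[(22.0, 16.95, np.float64(5.4)), (20.0, 16.95, np.float64(5.2)), (18.0, 16.95, np.float64(5.0)), (16.0, 16.95, np.float64(4.9)), (14.0, 16.95, np.float64(5.1)), (12.0, 16.95, np.float64(5.1)), (10.0, 16.95, np.float64(5.1)), (8.0, 16.95, np.float64(4.7)), (6.0, 16.95, np.float64(5.2)), (4.0, 16.95, np.float64(5.0)), (2.0, 16.95, np.float64(5.3)), (0.0, 16.95, np.float64(4.7)), (-2.0, 16.95, np.float64(4.9)), (-4.0, 16.95, np.float64(5.0)), (-6.0, 16.95, np.float64(5.3)), (-8.0, 16.95, np.float64(4.9)), (-10.0, 16.95, np.float64(5.3)), (-12.0, 16.95, np.float64(5.1)), (-14.0, 16.95, np.float64(5.3)), (-16.0, 16.95, np.float64(5.2)), (-18.0, 16.95, np.float64(5.3)), (-20.0, 16.95, np.float64(5.0)), (-22.0, 16.95, np.float64(5.2)), (-24.0, 16.95, np.float64(5.1)), (-26.0, 16.95, np.float64(4.8)), (-28.0, 16.95, np.float64(5.0)), (-30.0, 16.95, np.float64(4.4)), (-32.0, 16.95, np.float64(4.7)), (-34.0, 16.95, np.float64(4.5)), (-36.0, 16.95, np.float64(-1.0))]
 rail x,y,z [ -0.27 -36.23  15.01] F [-0.54 -3.51 -3.23] t 37.08
```

The notch starts at y ≈ -35 and the foot is already 2 mm down in it. I centre slightly and lower it home.

Run:
```python
from slide import *
hold(.2); st()
print(move_l(rp(-37,15),speed=5,stop_force=5)); hold(.1); st()
y=C@Y*0+((read_tool_pos()[:2]-C)@Y)
h=move_l(rp(y,9.5),speed=9,stop_force=4); st(h)
if not h: h=move_l(rp(y,6.5),speed=6,stop_force=3); st(h); hold(.2); st()
```

```text
rail x,y,z [ -0.24 -36.19  15.09] F [-0.05 -4.36 -3.29] t 37.28
False
 rail x,y,z [  0.11 -36.74  15.16] F [-0.23  0.77 -1.42] t 37.75
False rail x,y,z [ 2.000e-02 -3.674e+01  9.480e+00] F [-0.47 -0.22 -1.23] t 38.51
True rail x,y,z [  0.1  -36.75   8.07] F [-0.74  0.79  3.93] t 38.88
 rail x,y,z [  0.07 -36.75   8.04] F [-1.32 -0.74  4.35] t 39.08
```

It is home at z = 8.05, the depth the text gives. I release, retreat and check.

Run:
```python
from slide import *
gripper_to(45); st(read_width())
t=read_tool_pos(); move_l([t[0],t[1],t[2]+60],speed=60,stop_force=15); st()
move_l([t[0]-70,t[1],t[2]+110],speed=200)
hold(.3); k,p,d=snap("wrist","w5"); P=cloud(k,d); b,l=redblobs(p); print([x[1] for x in b])
g=(abs(P[:,:,0]-561)<25)&(abs(P[:,:,1]+6)<25)&(P[:,:,2]>80); print(rect(P,g),np.median(P[g][:,2]),"expected",np.round(rp(-36.75,0)[:2],1),read_clock())
cv2.imwrite("pics/w5b.png",cv2.resize(p[:,:,::-1],(800,600)))
```

```text
44.98821586291544 rail x,y,z [ -0.68 -36.67   6.58] F [ 0.5  -0.28  0.18] t 39.78
 rail x,y,z [ -0.88 -36.66  65.97] F [0.66 0.25 0.31] t 40.93
[[60, 70, 35, 4, 140], [249, 81, 23, 48, 844], [69, 131, 34, 4, 134]]
(array([559.5,  -6.5]), array([16.2, 33.1]), 88.99, np.int64(1852)) 92.462941109228 expected [560.5  -5.9] 41.8667
```

View pics/w5b.png

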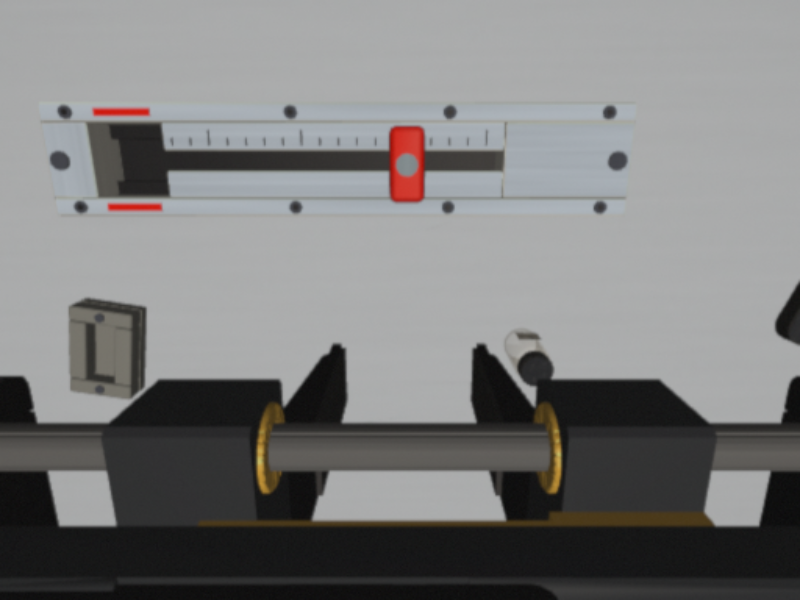

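The picture shows the pin upright in the slot at (407,163). Its top is at 92.5 mm with the usual +1.5 bias, so 91 against 90 expected when home (99 if still on the ledge). The vial stands untouched at (525,355) and the gripper is clear.

```bash
python3 -c "
from station import *
print(close_job(),read_clock())"
```

```text
the job is handed in; nothing more can be done
the job is handed in; nothing more can be done
```

The stop pin is standing upright and home in the index notch (rail y ≈ -37 mm, z ≈ 8 mm) and released, and I handed the job in shortly after 42 s. No push force I read on the rail went above about 6 N, though I only re-checked the vial by eye, not the lens or the tray.

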